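# Slide the ware board under the drying rack

## Task

Push the blue ware board, with the little pottery house standing on it, along the table into the low slatted drying rack, squarely through its open mouth until the board's far edge is fully home against the stop rail. Only push the board: do not lift or tip it, do not touch the house, and keep the house standing in its place on the board without touching the rack. Leave the jar, the brush pot and the bowl where they are, and finish with the hand clear.

Things in the scene. Friction and masses are not known exactly. Their poses are not given: they have to be found in the camera images.
- rack: low brown wood drying rack, fixed. Origin on the table mid-lane; x runs along the lane from open mouth to stop rail, z up. Side panels 12 mm thick, x -52.5 to +52.5 mm, leave a lane 130 mm wide (y -65 to +65 mm). Four slats across the top: 70 mm clear under them, tops at 80 mm. Dark stop rail, 22 mm high, its near face at x = +52.5 mm. No floor: the board slides on the table.
- rack_stop (a point): middle of the stop rail's near face, 9 mm above the table: the board's far edge belongs here
- rack_mouth (a point): middle of the rack's open mouth, 9 mm above the table, 105 mm before the stop
- board: blue ware board 160 (x) by 110 (y) by 18 mm thick, about 0.3 kg, loose on the table before the rack's mouth, turned and off to one side; with the house it slides at about 2 to 5 N. Origin at the centre of its underside; x points to the far edge, which goes in first, z up. When home, about 55 mm of its near end sticks out of the mouth.
- board_far_edge (a point): middle of the board's far edge (x = +80 mm), at half thickness
- board_near_edge (a point): middle of the board's near edge (x = -80 mm), at half thickness
- house: little fired clay house, terracotta with a white gable roof, 40 mm long, 45 mm wide, 43 mm high, about 80 g, standing loose on the board on its midline, about 35 mm from the board's centre towards the far edge. Origin at the centre of its underside, z up. The ridge is about 61 mm above the table and passes some 9 mm below the slats.
- glaze_jar: bystander: jar with a yellow cap, 60 mm across, 85 mm high, origin under its centre
- brush_pot: bystander: dark pot with brushes, 72 mm across, 180 mm high to the brush tips, origin under its centre
- pinch_bowl: bystander: blue bowl, 76 mm across, 45 mm high, origin under its centre
Things that resemble listed ones, but are neither listed nor needed, are in the scene too. Of the things that look like the board, take the one that is farthest to the robot's left at the start.

How it is judged (in metres and radians):
On the way:
1. the far end of the board has entered the lane under the first slats (x of board_far_edge in the frame of rack between -0.03 and 0.04 m and y of board_far_edge in the frame of rack between -0.02 and 0.02 m).
At the end, for the whole second after the job is handed in: The board lies flat in the rack's lane with its far edge within 5 mm of the stop rail and within 4 degrees of square; the house stands upright on it within 15 mm of its proper place (35 mm ahead of the board's centre, on the midline); all at rest (x of board_far_edge in the frame of rack_stop between -0.005 and 0.003 m and y of board_far_edge in the frame of rack_stop between -0.014 and 0.014 m and angle between the x axis of board and the x axis of rack, either way round below 0.07 rad and angle between board's own z axis and vertical below 0.03 rad and angle between house's own z axis and vertical below 0.06 rad and x of house in the frame of board between 0.02 and 0.05 m and y of house in the frame of board between -0.015 and 0.015 m and z of house in the frame of board below 0.021 m and linear speed of each of board, house below 0.01 m/s); the robot touches nothing.
It fails at once if the board is lifted or tipped (height (world z) of board above 0.006 m or angle between board's own z axis and vertical above 0.06 rad).
It fails at once if the house is lifted off the board or tipped over (z of house in the frame of board above 0.026 m or angle between house's own z axis and vertical above 0.25 rad).
It fails at once if the robot touches the house (contact force between any of the fingers, the arm and house above 0.3 N).
It fails at once if the house touches the rack (contact force between house and rack above 0.3 N).
It fails at once if the jar, the brush pot or the bowl is moved by more than 2 cm (distance of any of glaze_jar, brush_pot, pinch_bowl from where it was at the start of the episode above 0.02 m).
It also fails if it takes over 72 s, if anything falls off the work surface, if the arm or the gripper's body presses on something with over 40 N, if the wrist force passes 120 N, or if a joint passes its speed limit or range.

## Robot

A 6-joint arm with a two-finger parallel gripper is mounted at the origin on the work surface. World frame = base frame: x ahead of the robot, y to its left, z up, the work surface at z = 0. Lengths are in m, angles in degrees, forces in N, time in s.
With the tool pointing down it reaches from about 0.4 to 0.825 m from the base axis. Payload 7 kg.
Tool frame: the origin (TCP) lies between the finger pads; the fingertips stand 14 mm ahead of it and the grasp point (between the pads) lies 5 mm behind it; z points along the fingers, y is the line along which they close (so a half turn about z gives the same grasp; the last joint's range is limited). The gripper opens to 88 mm and grips with 3 to 60 N. Pads are 19 mm wide; open, the fingers measure 130 mm over their backs; the gripper's body (78 mm by 193 mm) begins 47 mm behind the grasp point.
Start: joints at [91.45, 20.546, 0.682, 0, -70.136, -16.507], TCP at [0.175, 0.652, 0.241] pointing down, gripper open.
Joint ranges: [-176.03, 176.03], [-82.01, 121.73], [-58.28, 71.71], [-173.87, 95.51], [-174.79, -0.11], [-173.66, 173.66]. Speed limits (degrees/s): [136.94, 136.94, 172.46, 180, 180, 180].

## Interface

Orientations are given as [roll, pitch, yaw] about the fixed x, y, z axes, in that order (R = Rz(yaw) Ry(pitch) Rx(roll)).
In Python, from plant import status, cams, job gives the robot as it stands. The module is installed in compiled form; this text tells all that it offers.
- The arm moves only by the tool step_arm, never from a script. Its arguments are lists of equal length, an entry for each row: "xyz": the shift along the tool's x, y, z each as a share of 20 cm, from -1 to 1, a list of three; "yaw": the turn about the tool's z as a share of 360 degrees, from -1 to 1; "claw": the closure, from -1 (fully open) to 1 (shut). A call has 1 to 20 rows; each row is the pose to reach, as a shift and turn from the pose commanded when the call began, along the tool's axes at that moment, turning the shorter way round; what a row does not reach only later rows make up. A row lasts 1/12 s, in which the tool goes at most 41.7 mm and 7.16 degrees, less where a joint would pass 70% of its speed; a pose out of reach is approached as far as the arm can. A call with a number of a shift or a turn outside -1 to 1 is refused whole. A call with a gripper value outside its range is refused whole. The fingers move at their own pace and stop on an object; "grip_force" is the grip in N (left out, the last holds). Time passes only in rows, so rows that repeat a pose let the fingers close. It gives the time, the measured TCP pose, the force, the opening and the grip force at its end, in the units of the state.
- status.get_state(): the state, without advancing time (a new reading comes with each control period).
- cams.capture(name): name is "scene" or "top" or "wrist"; returns (picture, depth): 400x640x3 uint8, blue, green, red; 400x640 float32, m along the optical axis (not along the pixel's ray), 0 where there is no reading.
- cams.calibration(name): a dict with "mtx" (3x3 intrinsics, pixels), "camera_from_world" (4x4, takes a point from world to camera coordinates); the wrist camera has in their place "T_tool_cam" (4x4, takes a point from camera to tool coordinates, whose origin is the TCP and whose axes are the flange's). Camera axes: x right, y down, z forward; pixel columns grow to the right and rows downward; lengths in m; the calibration is good to about 2 mm. The wrist camera is an equidistant fisheye: a pixel r from the principal point sees the ray r / f radians off the axis. A picture is of the moment at which its call begins: read the wrist's pose just before it. calibration takes no time and is no camera call.
- job.close_job(): hands the job in; it is judged then, once.
The state is a dict: "time_s": time; "joints": joint angles; "qd": joint speeds; "joint_torque": joint torques, N m; "tcp_pos": TCP position; "eef_rot": TCP orientation; "contact_force": force on the tool from outside, world axes, zero at the start; "moment": the same for the moment, N m; "gripper_width": finger opening in m; "gripper_force": force on a finger pad.
Only numpy, scipy, OpenCV 4.12 (cv2) and the standard library are available. Lean on these libraries where they do the work, as an engineer would, in place of code of your own. Each camera call takes 0.05 s, during which the arm holds its last target. There are 200 camera calls.

## Working session

There is one attempt and no reset: what is moved stays moved. The work goes in short steps, Python scripts to look and compute and a tool call to move; the robot and the scene stay as the last step left them, time stands still between calls to the robot, and variables do not carry over. Pictures are saved under pics/ and viewed, at most 10 in all, crops included, and the job is handed in when it is done.

Besides the shell and the picture viewer there is one more tool, called after ">>>" in YAML: its name, and indented under it one key for each argument. step_arm: Moves the arm, as the interface text tells. Shift numbers are shares of 20 cm and turn numbers shares of 360 degrees, none past 1 either way. Its arguments: {"type":"object","properties":{"xyz":{"type":"array"},"yaw":{"type":"array"},"claw":{"type":"array"},"grip_force":{"type":"number"}},"required":["xyz","yaw","claw"]}

```bash
mkdir -p pics
python3 - <<'E'
from plant import status,cams,job
import cv2,numpy as np
print(status.get_state())
for n in("top","scene"):
    p,d=cams.capture(n); cv2.imwrite(f"pics/{n}0.png",p); np.save(f"{n}0.npy",d); print(cams.calibration(n))
E
```

```text
{'time_s': 0.0, 'joints': array([ 9.14499045e+01,  2.05923864e+01,  6.32411991e-01, -1.93356952e-02,
       -7.01367273e+01, -1.65072075e+01]), 'qd': array([ 0.03111635,  0.04836213,  0.01496077, -0.0871044 , -0.04884899,
       -0.05283706]), 'joint_torque': array([-1.32245674e-03, -5.82712162e+01,  2.93047374e+01,  6.99739158e+00,
        7.02534409e-03, -1.61906514e-04]), 'tcp_pos': array([0.17525946, 0.65135188, 0.23960407]), 'eef_rot': array([ 1.79902119e+02, -1.00515452e-02, -1.50638795e+01]), 'contact_force': array([-0.65645005, -0.54620213,  0.488473  ]), 'moment': array([-0.00653986,  0.03469563, -0.01124661]), 'gripper_force': 0.0, 'gripper_width': 0.08735882777421877}
{'mtx': array([[469.00677897,   0.        , 318.18942026],
       [  0.        , 469.00677897, 197.90156929],
       [  0.        ,   0.        ,   1.        ]]), 'camera_from_world': array([[-0.01272736, -0.99991224, -0.00367815,  0.11051282],
       [-0.98692732,  0.01315295, -0.16062834,  0.5423074 ],
       [ 0.16066262,  0.00158569, -0.98700811,  1.19272633],
       [ 0.        ,  0.        ,  0.        ,  1.        ]])}
{'mtx': array([[447.21605994,   0.        , 319.03763248],
       [  0.        , 447.21605994, 199.27679401],
       [  0.        ,   0.        ,   1.        ]]), 'camera_from_world': array([[-0.65639453,  0.75437598, -0.00794361,  0.27523442],
       [ 0.62209123,  0.53527474, -0.57138731, -0.35096248],
       [-0.42678885, -0.37999716, -0.82064209,  1.37275571],
       [ 0.        ,  0.        ,  0.        ,  1.        ]])}
```

View pics/top0.png

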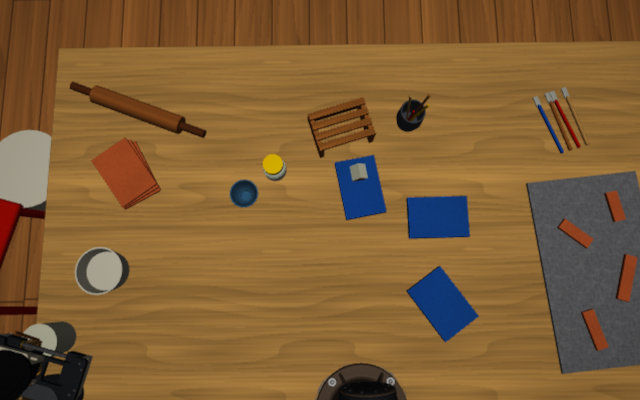

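View pics/scene0.png

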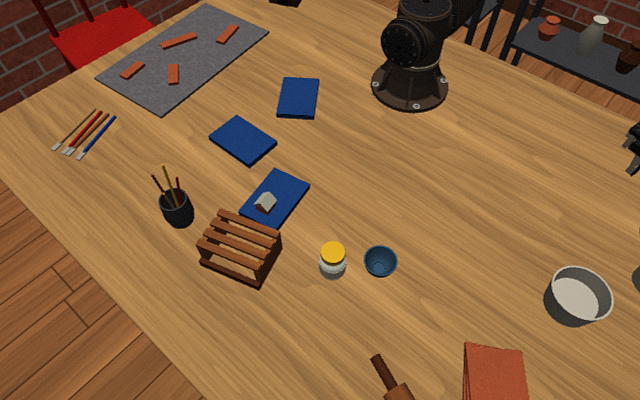

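The three boards in the top view are at (360,187), (438,217) and (442,304). The one at (360,187) is farthest to the robot's left and carries the house, so it is the one meant. I'll confirm it in an enlarged crop and measure it.

```bash
cat > h.py <<'E'
import cv2,numpy as np
from plant import status,cams
def ray(n,uv,z):
    c=cams.calibration(n);K=c["mtx"];T=c["camera_from_world"];R=T[:3,:3];o=-R.T@T[:3,3]
    d=np.c_[np.atleast_2d(uv),np.ones(len(np.atleast_2d(uv)))]@np.linalg.inv(K).T@R
    return (o+d*((z-o[2])/d[:,2])[:,None])[:,:2]
def crop(p,x0,y0,w,h,s,f): cv2.imwrite(f,cv2.resize(p[y0:y0+h,x0:x0+w],None,fx=s,fy=s,interpolation=cv2.INTER_CUBIC))
def board(p,x0=320,y0=100,x1=400,y1=235):
    hsv=cv2.cvtColor(p,cv2.COLOR_BGR2HSV);m=cv2.inRange(hsv,(100,150,50),(130,255,255));k=np.zeros_like(m);k[y0:y1,x0:x1]=m[y0:y1,x0:x1]
    cs,_=cv2.findContours(k,cv2.RETR_EXTERNAL,cv2.CHAIN_APPROX_NONE);c=max(cs,key=cv2.contourArea)[:,0]
    w=ray("top",c.astype(float),0.018)
    return cv2.minAreaRect((w*1000).astype(np.float32)),w
E
python3 - <<'E'
from h import *
p=cv2.imread("pics/top0.png");crop(p,230,85,200,145,4,"pics/c0.png")
r,w=board(p);print(r,cv2.boxPoints(r))
E
```

```text
((576.9525756835938, -9.258697509765625), (157.9558563232422, 108.11026763916016), 10.601303100585938) [[489.378     29.343914]
 [509.2674   -76.921036]
 [664.52716  -47.86131 ]
 [644.63776   58.40364 ]]
```

View pics/c0.png

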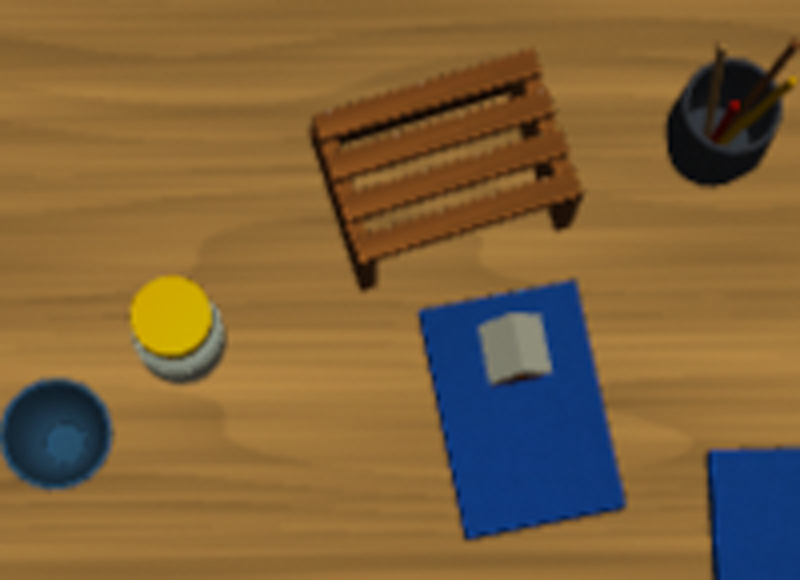

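The crop shows the meant board with the white-roofed house at (515,348). The rack's slat corners are at about (311,120), (535,50), (581,190) and (365,262). The jar, bowl and pot are clear of the lane. The rack pose comes from those corners.

Run:
```python
from h import *
p=cv2.imread("pics/top0.png")
c=np.array([(311,120),(535,50),(581,192),(365,262)])/4+[230,85]-.4
w=ray("top",c,0.08);print(w*1000)
for i in range(4):
    e=w[(i+1)%4]-w[i];print(np.hypot(*e)*1000,np.degrees(np.arctan2(e[1],e[0])))
print(w.mean(0))
# segmentation by depth: points at z 0.07..0.09
d=np.load("top0.npy");C=cams.calibration("top");K=C["mtx"];T=C["camera_from_world"]
v,u=np.mgrid[85:165,290:390];z=d[85:165,290:390]
X=np.stack([(u-K[0,2])/K[0,0]*z,(v-K[1,2])/K[1,1]*z,z],-1).reshape(-1,3)
W=(X-T[:3,3])@T[:3,:3]
s=W[(W[:,2]>.072)&(W[:,2]<.09)];r=cv2.minAreaRect((s[:,:2]*1000).astype(np.float32));print(len(s),r,s[:,2].mean(),cv2.boxPoints(r))
t=W[(W[:,2]>.045)&(W[:,2]<.068)&(W[:,0]<.68)];print(len(t),t.mean(0))
# house roof white, stop rail
h=cv2.cvtColor(p,cv2.COLOR_BGR2HSV);m=cv2.inRange(h,(0,0,90),(180,70,255));m[:155]=0;m[190:]=0;m[:,:345]=0;m[:,370:]=0
M=cv2.moments(m,True);print(M["m00"],ray("top",[[M["m10"]/M["m00"],M["m01"]/M["m00"]]],.055))
print(status.get_state()["time_s"])
```

```text
[[760.66061052 129.11859701]
 [806.9819186  -19.77934946]
 [709.03047005 -47.1163549 ]
 [663.78280032  94.85469568]]
155.93672449247555 -72.71937785219322
101.69463180916536 -164.4062570318051
149.00715023215693 107.67762841650203
102.75857648948791 19.477751289893206
[0.73511395 0.0392694 ]
1724 ((737.1796264648438, 39.286415100097656), (107.87699890136719, 154.09466552734375), 16.776748657226562) 0.08007129663534349 [[663.2977    97.485374]
 [707.7761   -50.050514]
 [811.0615   -18.912544]
 [766.5831   128.62335 ]]
33 [0.64857537 0.038911   0.05610524]
248.0 [[ 0.61446184 -0.00280006]]
0.1
```

```bash
cat >> h.py <<'E'
def go(x,y,z,yaw):
    s=status.get_state();a=np.radians(s["eef_rot"][2]);d=np.array([x,y,z])-s["tcp_pos"]
    print("shares",np.round([d@[np.cos(a),np.sin(a),0]/.2,d@[np.sin(a),-np.cos(a),0]/.2,-d[2]/.2],3),"yaw",round(-((yaw-s["eef_rot"][2]+180)%360-180)/360,4),"t",s["time_s"],s["tcp_pos"],s["eef_rot"])
RO=np.array([.7365,.0393]);RA=np.radians(16.8);RR=np.array([[np.cos(RA),np.sin(RA)],[-np.sin(RA),np.cos(RA)]])
def torack(w): return (np.atleast_2d(w)-RO)@RR.T
def fromrack(q): return np.atleast_2d(q)@RR+RO
E
python3 - <<'E'
from h import *
d=np.load("top0.npy");C=cams.calibration("top");K=C["mtx"];T=C["camera_from_world"]
v,u=np.mgrid[0:400,0:640]
X=np.stack([(u-K[0,2])/K[0,0]*d,(v-K[1,2])/K[1,1]*d,d],-1)
W=(X-T[:3,3])@T[:3,:3]
for n,(a,b,c,e) in dict(pot=(392,90,440,135),jar=(258,148,292,185)).items():
    P=W[b:e,a:c].reshape(-1,3);P=P[P[:,2]>.02]
    for lo,hi in((.02,.07),(.07,.095),(.095,.2)):
        Q=P[(P[:,2]>lo)&(P[:,2]<hi)]
        if len(Q): q=torack(Q[:,:2]);print(n,lo,len(Q),Q[:,2].max(),q.min(0),q.max(0))
print(fromrack([-.0275-.08-.0095,0]))
go(.47,-.028,.24,10.6)
E
```

```text
pot 0.02 332 0.06996809602195807 [-0.0610365  -0.22059572] [ 0.00732387 -0.1529691 ]
pot 0.07 222 0.09288713647420944 [-0.06037022 -0.22234679] [ 0.00643762 -0.15523926]
pot 0.095 115 0.18102862695919922 [-0.04951817 -0.21447161] [-0.0014501 -0.166261 ]
jar 0.02 141 0.06617581998645596 [-0.08145548  0.17397368] [-0.04010695  0.23371175]
jar 0.07 339 0.09267483483277598 [-0.07647184  0.17813847] [-0.02326916  0.22992475]
[[0.62449362 0.00548328]]
shares [ 2.306e+00  2.897e+00 -1.000e-03] yaw -0.0713 t 0.1 [0.17526933 0.65141352 0.23970123] [ 1.79913235e+02 -9.42880257e-03 -1.50613423e+01]
```

>>> step_arm:
  xyz:
    - [0.2, 0.25, 0]
    - [0.4, 0.5, 0]
    - [0.6, 0.75, 0]
    - [0.77, 0.966, 0]
    - [0.77, 0.966, 0]
    - [0.77, 0.966, 0]
    - [0.77, 0.966, 0]
    - [0.77, 0.966, 0]
  yaw: [0, 0, 0, 0, 0, 0, 0, 0]
  claw: [-0.36, -0.36, -0.36, -0.36, -0.36, -0.36, -0.36, -0.36]

```text
time_s: 0.77
tcp_pos: [0.2745, 0.4235, 0.2411]
eef_rot: [-179.9, 0.0, -15.2]
contact_force: [-0.4, 1.9, 0.3]
gripper_width: 0.0595
gripper_force: 0.0
```

>>> step_arm:
  xyz:
    - [0.2, 0.25, 0]
    - [0.4, 0.5, 0]
    - [0.6, 0.75, 0]
    - [0.77, 0.966, 0]
    - [0.77, 0.966, 0]
    - [0.77, 0.966, 0]
    - [0.77, 0.966, 0]
    - [0.77, 0.966, 0]
  yaw: [0, 0, 0, 0, 0, 0, 0, 0]
  claw: [-0.36, -0.36, -0.36, -0.36, -0.36, -0.36, -0.36, -0.36]

```text
time_s: 1.43
tcp_pos: [0.3731, 0.1978, 0.2406]
eef_rot: [-180.0, -0.0, -15.2]
contact_force: [0.7, 0.1, 0.3]
gripper_width: 0.0596
gripper_force: 0.0
```

>>> step_arm:
  xyz:
    - [0.2, 0.25, 0]
    - [0.4, 0.5, 0]
    - [0.6, 0.75, 0]
    - [0.766, 0.966, 0]
    - [0.766, 0.966, 0]
    - [0.766, 0.966, 0]
    - [0.766, 0.966, 0]
    - [0.766, 0.966, 0]
  yaw: [0, 0, 0, 0, -0.07, -0.07, -0.07, -0.07]
  claw: [-0.36, -0.36, -0.36, -0.36, -0.36, -0.36, -0.36, -0.36]

```text
time_s: 2.1
tcp_pos: [0.4717, -0.0284, 0.2399]
eef_rot: [180.0, 0.1, 10.4]
contact_force: [-0.8, -0.2, -1.0]
gripper_width: 0.0595
gripper_force: 0.0
```

Run:
```python
from h import *
print(status.get_state()["gripper_width"],status.get_state()["joints"])
go(.465,-.030,.022,10.6)
p,_=cams.capture("wrist");cv2.imwrite("pics/w1.png",p)
```

```text
0.059503441794792625 [ 2.05119626e+01  1.17649324e+00 -2.38872914e+01  1.88746621e-02
 -6.50137510e+01  7.98990636e+01]
shares [-0.034  0.002  1.089] yaw -0.0005 t 2.1 [ 0.47169904 -0.02842621  0.23989631] [1.79969569e+02 7.33363961e-02 1.04189909e+01]
```

View pics/w1.png

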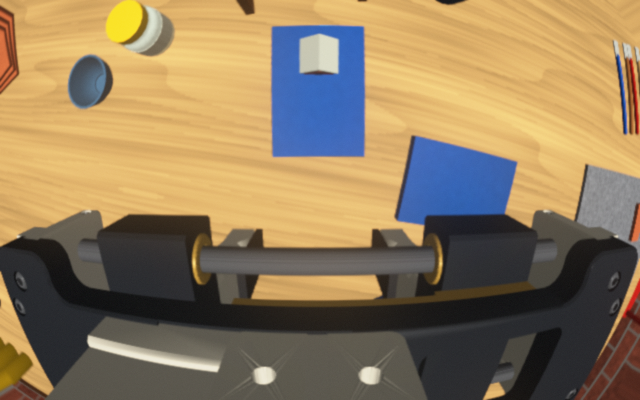

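The wrist view shows the board square to the hand at columns 272–365, with the near edge at row 157 and the house at (319,55). I'll descend behind it.

>>> step_arm:
  xyz:
    - [-0.034, 0, 0.2]
    - [-0.034, 0, 0.4]
    - [-0.034, 0, 0.6]
    - [-0.034, 0, 0.8]
    - [-0.034, 0, 0.9]
    - [-0.034, 0, 0.98]
    - [-0.034, 0, 0.98]
    - [-0.034, 0, 0.98]
  yaw: [0, 0, 0, 0, 0, 0, 0, 0]
  claw: [-0.36, -0.36, -0.36, -0.36, -0.36, -0.36, -0.36, -0.36]

```text
time_s: 2.82
tcp_pos: [0.4635, -0.0278, 0.044]
eef_rot: [180.0, 0.1, 10.2]
contact_force: [-0.4, -0.4, 0.8]
gripper_width: 0.0594
gripper_force: 0.0
```

>>> step_arm:
  xyz:
    - [0, 0, 0.05]
    - [0, 0, 0.105]
    - [0, 0, 0.105]
    - [0, 0, 0.105]
  yaw: [0, 0, 0, 0]
  claw: [-0.36, -0.36, -0.36, -0.36]

```text
time_s: 3.15
tcp_pos: [0.4642, -0.0282, 0.0246]
eef_rot: [-180.0, -0.1, 10.2]
contact_force: [0.4, -0.3, 0.0]
gripper_width: 0.0595
gripper_force: 0.0
```

Run:
```python
from h import *
go(.489,-.0255,.022,10.6)
```

```text
shares [0.124 0.009 0.013] yaw -0.0012 t 3.15 [ 0.46424192 -0.02820239  0.02455612] [-1.79996998e+02 -6.28689822e-02  1.01539657e+01]
```

```bash
cat >> h.py <<'E'
def rows(path,z,off=.0895):
    """path: (board centre rack x, rack y, rel angle deg) -> shares from present pose"""
    s=status.get_state();a=np.radians(s["eef_rot"][2])
    for cx,cy,t in path:
        r=np.radians(t);p=fromrack([cx-off*np.cos(r),cy-off*np.sin(r)])[0];d=np.r_[p,z]-s["tcp_pos"]
        print(np.round([d@[np.cos(a),np.sin(a),0]/.2,d@[np.sin(a),-np.cos(a),0]/.2,-d[2]/.2,-(np.degrees(RA)+t-s["eef_rot"][2])/360],4))
E
python3 - <<'E'
from h import *
rows([(-.1665,-.0007,-6.2),(-.158,-.0007,-5.2),(-.150,-.0005,-3.5),(-.140,0,-1.5),(-.132,0,0),(-.13,0,0)],.021)
E
```

```text
[ 0.1255  0.0111  0.0178 -0.0012]
[ 0.1678  0.014   0.0178 -0.004 ]
[ 0.208   0.0216  0.0178 -0.0087]
[ 0.2585  0.0289  0.0178 -0.0143]
[ 0.2994  0.0359  0.0178 -0.0185]
[ 0.3093  0.0348  0.0178 -0.0185]
```

>>> step_arm:
  xyz:
    - [0.03, 0.004, 0.018]
    - [0.06, 0.008, 0.018]
    - [0.09, 0.011, 0.018]
    - [0.105, 0.011, 0.018]
    - [0.115, 0.011, 0.018]
    - [0.125, 0.011, 0.018]
    - [0.135, 0.012, 0.018]
    - [0.146, 0.013, 0.018]
    - [0.157, 0.014, 0.018]
    - [0.168, 0.014, 0.018]
    - [0.178, 0.016, 0.018]
    - [0.188, 0.018, 0.018]
    - [0.198, 0.02, 0.018]
    - [0.208, 0.022, 0.018]
    - [0.208, 0.022, 0.018]
  yaw: [-0.001, -0.001, -0.001, -0.001, -0.001, -0.0012, -0.0019, -0.0026, -0.0033, -0.004, -0.0052, -0.0063, -0.0075, -0.0087, -0.0087]
  claw: [-0.36, -0.36, -0.36, -0.36, -0.36, -0.36, -0.36, -0.36, -0.36, -0.36, -0.36, -0.36, -0.36, -0.36, -0.36]

```text
time_s: 4.4
tcp_pos: [0.5058, -0.0258, 0.02]
eef_rot: [180.0, -0.0, 13.3]
contact_force: [-1.4, -0.9, -0.4]
gripper_width: 0.0596
gripper_force: 0.3
```

Run:
```python
from h import *
p,_=cams.capture("top");cv2.imwrite("pics/top2.png",p);crop(p,270,85,150,140,4,"pics/c2.png")
r,w=board(p);print(r,torack(np.array(r[0])/1000))
s=status.get_state();print(torack(s["tcp_pos"][:2]),s["tcp_pos"],s["eef_rot"],s["contact_force"])
```

```text
((641.721435546875, 7.405017852783203), (61.278778076171875, 107.65656280517578), 13.896045684814453) [[-0.09995203 -0.00313967]]
[[-0.23961347  0.00438181]] [ 0.50584688 -0.02576112  0.02006893] [ 1.79997408e+02 -4.83521338e-02  1.32982452e+01] [-0.38174876 -0.29844848  0.24013114]
```

View pics/c2.png

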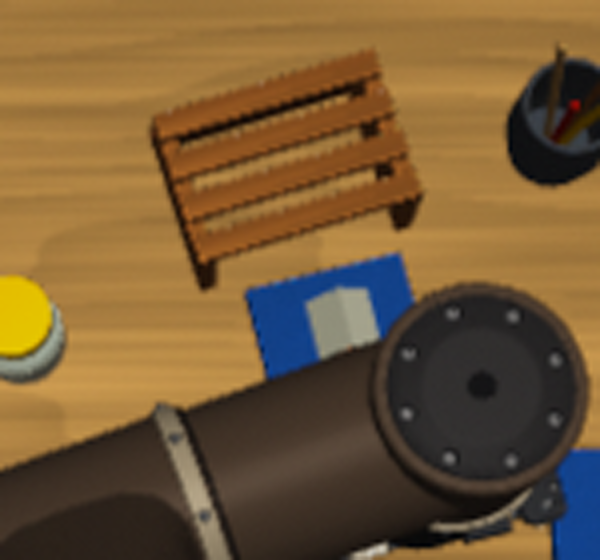

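The crop shows the board's far edge at (247,290)–(402,255), with the house in place. The measured pose follows the plan, so I continue straightening up to the mouth.

Run:
```python
from h import *
rows([(-.150,-.0005,-3.5),(-.144,-.0003,-2),(-.138,0,-.8),(-.132,0,0),(-.12,0,0),(-.11,0,0)],.020)
```

```text
[ 0.0012 -0.003   0.0003 -0.    ]
[ 0.0313  0.0059  0.0003 -0.0042]
[ 0.0615  0.0119  0.0003 -0.0075]
[ 0.0917  0.0163  0.0003 -0.0097]
[ 0.1516  0.0127  0.0003 -0.0097]
[ 0.2015  0.0096  0.0003 -0.0097]
```

>>> step_arm:
  xyz:
    - [0.008, 0.002, 0]
    - [0.016, 0.004, 0]
    - [0.024, 0.005, 0]
    - [0.032, 0.006, 0]
    - [0.042, 0.008, 0]
    - [0.052, 0.01, 0]
    - [0.062, 0.012, 0]
    - [0.072, 0.0135, 0]
    - [0.082, 0.015, 0]
    - [0.092, 0.016, 0]
    - [0.104, 0.0155, 0]
    - [0.116, 0.015, 0]
    - [0.128, 0.014, 0]
    - [0.14, 0.0135, 0]
    - [0.152, 0.0125, 0]
    - [0.162, 0.012, 0]
    - [0.172, 0.0115, 0]
    - [0.18, 0.011, 0]
    - [0.18, 0.011, 0]
  yaw: [-0.001, -0.002, -0.003, -0.0042, -0.0053, -0.0064, -0.0075, -0.0083, -0.009, -0.0097, -0.0097, -0.0097, -0.0097, -0.0097, -0.0097, -0.0097, -0.0097, -0.0097, -0.0097]
  claw: [-0.36, -0.36, -0.36, -0.36, -0.36, -0.36, -0.36, -0.36, -0.36, -0.36, -0.36, -0.36, -0.36, -0.36, -0.36, -0.36, -0.36, -0.36, -0.36]

```text
time_s: 6.03
tcp_pos: [0.5414, -0.0196, 0.02]
eef_rot: [180.0, -0.1, 16.8]
contact_force: [-2.6, -0.2, 1.4]
gripper_width: 0.0596
gripper_force: 1.1
```

Run:
```python
from h import *
p,_=cams.capture("top");crop(p,270,85,150,140,4,"pics/c3.png")
p2,_=cams.capture("scene");crop(p2,170,140,200,150,4,"pics/s3.png")
s=status.get_state();print(torack(s["tcp_pos"][:2]),s["tcp_pos"],s["eef_rot"],s["contact_force"],s["time_s"])
```

```text
[[-2.03739733e-01  3.84196458e-05]] [ 0.54144488 -0.01955048  0.01997035] [ 1.79999371e+02 -7.35633890e-02  1.67707929e+01] [-0.67549279 -0.6520856  -0.91237024] 6.1333
```

View pics/c3.png

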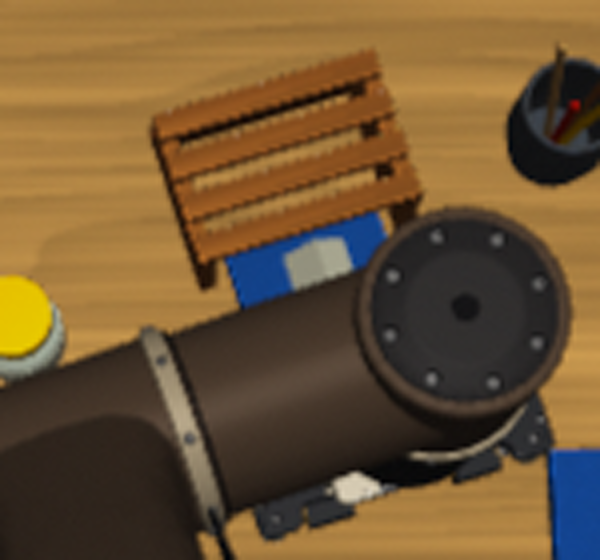

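View pics/s3.png

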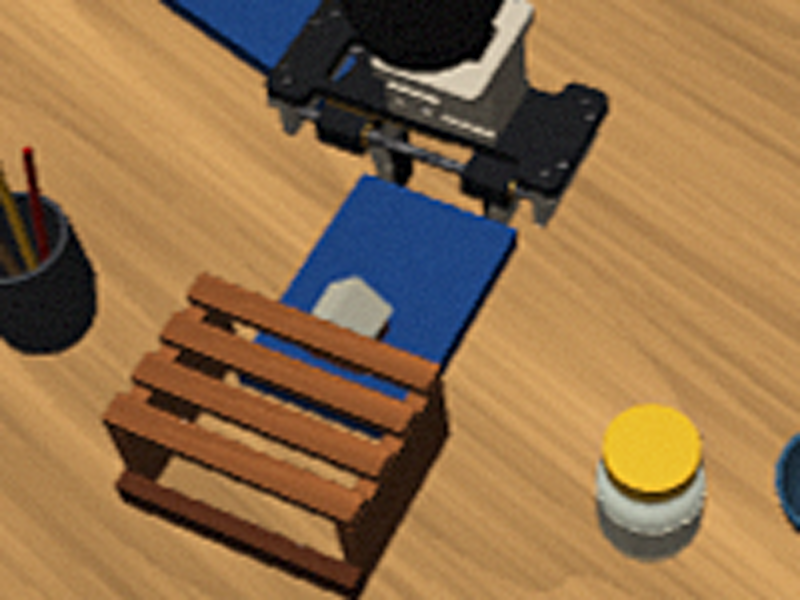

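The pictures show the board entering the mouth with the house upright. In the scene crop the near corners are at (368,176) and (516,232). Next I check the sideways offset.

Run:
```python
from h import *
w=torack(ray("scene",np.array([(368,176),(516,232)])/4+[170,140]-.4,.018));print(w,w.mean(0),np.degrees(np.arctan2(*(w[0]-w[1])))%180)
# left edge / right edge of board in top crop, rack rail & panels in scene
print(torack(ray("scene",np.array([(105,415),(360,517),(203,275),(438,370)])/4+[170,140]-.4,.08)))
print(torack(ray("top",np.array([(228,258),(380,212)])/4+[270,85]-.4,.018)))
rows([(-.114,0,0),(-.06,0,0),(-.0275,0,0)],.020)
```

```text
[[-0.18858816 -0.04922473]
 [-0.18753353  0.05581964]] [-0.18806084  0.00329746] 0.57521944409811
[[ 0.05009893 -0.07384682]
 [ 0.04735279  0.08173392]
 [-0.04996455 -0.07313403]
 [-0.04845617  0.0783197 ]]
[[-0.03975482  0.05317944]
 [-0.04027583 -0.05632808]]
[ 0.0012  0.0002 -0.0001 -0.0001]
[ 2.712e-01  1.000e-04 -1.000e-04 -1.000e-04]
[ 4.337e-01 -0.000e+00 -1.000e-04 -1.000e-04]
```

Board and rack read the same sideways offset and the board is square. I push straight on.

>>> step_arm:
  xyz:
    - [0.006, 0, 0]
    - [0.016, 0, 0]
    - [0.028, 0, 0]
    - [0.04, 0, 0]
    - [0.053, 0, 0]
    - [0.066, 0, 0]
    - [0.079, 0, 0]
    - [0.092, 0, 0]
    - [0.105, 0, 0]
    - [0.118, 0, 0]
    - [0.131, 0, 0]
    - [0.144, 0, 0]
    - [0.157, 0, 0]
    - [0.17, 0, 0]
    - [0.183, 0, 0]
    - [0.196, 0, 0]
    - [0.209, 0, 0]
    - [0.222, 0, 0]
    - [0.232, 0, 0]
    - [0.24, 0, 0]
  yaw: [0, 0, 0, 0, 0, 0, 0, 0, 0, 0, 0, 0, 0, 0, 0, 0, 0, 0, 0, 0]
  claw: [-0.36, -0.36, -0.36, -0.36, -0.36, -0.36, -0.36, -0.36, -0.36, -0.36, -0.36, -0.36, -0.36, -0.36, -0.36, -0.36, -0.36, -0.36, -0.36, -0.36]

```text
time_s: 7.8
tcp_pos: [0.5869, -0.0058, 0.0199]
eef_rot: [180.0, 0.0, 16.8]
contact_force: [-4.0, -0.1, 1.5]
gripper_width: 0.0599
gripper_force: 1.7
```

>>> step_arm:
  xyz:
    - [0.006, 0, 0]
    - [0.016, 0, 0]
    - [0.027, 0, 0]
    - [0.038, 0, 0]
    - [0.049, 0, 0]
    - [0.06, 0, 0]
    - [0.071, 0, 0]
    - [0.082, 0, 0]
    - [0.093, 0, 0]
    - [0.104, 0, 0]
    - [0.115, 0, 0]
    - [0.125, 0, 0]
    - [0.135, 0, 0]
    - [0.143, 0, 0]
    - [0.149, 0, 0]
    - [0.154, 0, 0]
    - [0.158, 0, 0]
    - [0.16, 0, 0]
  yaw: [0, 0, 0, 0, 0, 0, 0, 0, 0, 0, 0, 0, 0, 0, 0, 0, 0, 0]
  claw: [-0.36, -0.36, -0.36, -0.36, -0.36, -0.36, -0.36, -0.36, -0.36, -0.36, -0.36, -0.36, -0.36, -0.36, -0.36, -0.36, -0.36, -0.36]

```text
time_s: 9.3
tcp_pos: [0.6175, 0.0033, 0.02]
eef_rot: [180.0, -0.0, 16.8]
contact_force: [-2.6, -0.5, 1.1]
gripper_width: 0.0599
gripper_force: 1.5
```

Run:
```python
from h import *
p2,_=cams.capture("scene");crop(p2,170,140,200,150,4,"pics/s4.png")
s=status.get_state();print(torack(s["tcp_pos"][:2]),s["tcp_pos"],s["eef_rot"],s["contact_force"],s["time_s"])
```

```text
[[-1.24343110e-01 -4.28945113e-05]] [0.61747631 0.00331982 0.01996556] [ 1.79998974e+02 -7.85464203e-03  1.67652639e+01] [-2.89539207 -0.82454454  1.13462563] 9.35
```

View pics/s4.png

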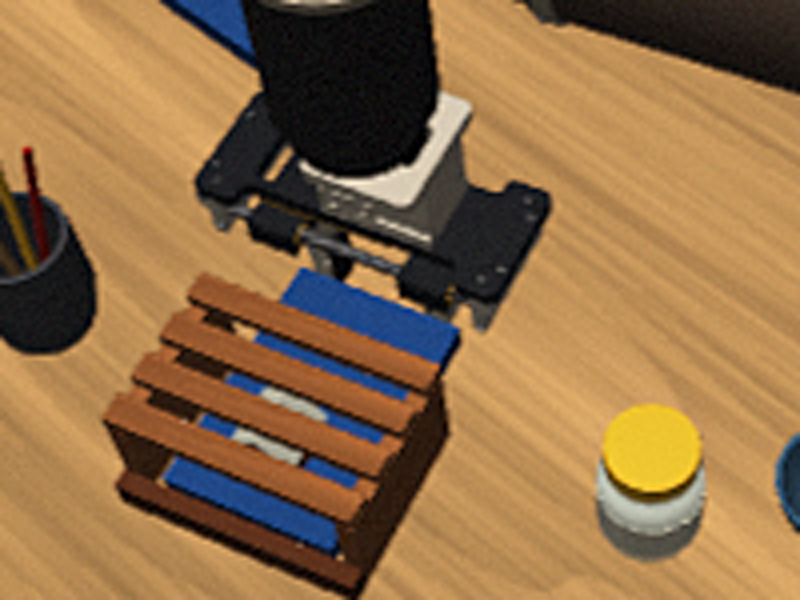

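The board is nearly home, square in the lane with the house upright. A small gap of table is left before the stop rail (row ~490–550). I creep forward and watch the force.

>>> step_arm:
  xyz:
    - [0.004, 0, 0]
    - [0.008, 0, 0]
    - [0.012, 0, 0]
    - [0.016, 0, 0]
    - [0.02, 0, 0]
  yaw: [0, 0, 0, 0, 0]
  claw: [-0.36, -0.36, -0.36, -0.36, -0.36]

```text
time_s: 9.77
tcp_pos: [0.6212, 0.0045, 0.02]
eef_rot: [-180.0, 0.0, 16.8]
contact_force: [-2.8, -0.5, 1.7]
gripper_width: 0.0594
gripper_force: 1.5
```

>>> step_arm:
  xyz:
    - [0.003, 0, 0]
    - [0.006, 0, 0]
    - [0.009, 0, 0]
  yaw: [0, 0, 0]
  claw: [-0.36, -0.36, -0.36]

```text
time_s: 10.02
tcp_pos: [0.6216, 0.0045, 0.0199]
eef_rot: [-180.0, 0.2, 16.8]
contact_force: [-9.5, -1.5, 7.6]
gripper_width: 0.0598
gripper_force: 4.5
```

Run:
```python
from h import *
s=status.get_state();print(torack(s["tcp_pos"][:2]),s["contact_force"],s["joint_torque"])
```

```text
[[-1.20091752e-01 -5.70520542e-05]] [-9.54706835 -1.46065932  7.61531684] [  0.77132    -56.86433673  24.8705399    5.56194574   3.33062544
  -0.06184209]
```

The force jumped to about 9.5 N and the motion stopped, so the board is against the rail. I back off and check.

>>> step_arm:
  xyz:
    - [-0.01, 0, 0]
    - [-0.03, 0, 0]
    - [-0.08, 0, 0]
    - [-0.15, 0, 0]
    - [-0.25, 0, 0]
    - [-0.35, 0, 0]
    - [-0.35, 0, -0.1]
    - [-0.35, 0, -0.3]
    - [-0.35, 0, -0.5]
    - [-0.5, 0, -0.7]
    - [-0.6, 0, -0.8]
    - [-0.6, 0, -0.8]
    - [-0.6, 0, -0.8]
  yaw: [0, 0, 0, 0, 0, 0, 0, 0, 0, 0, 0, 0, 0]
  claw: [-0.36, -0.36, -0.36, -0.36, -0.36, -0.36, -0.36, -0.36, -0.36, -0.36, -0.36, -0.36, -0.36]

```text
time_s: 11.1
tcp_pos: [0.508, -0.0296, 0.1824]
eef_rot: [-180.0, -0.3, 16.8]
contact_force: [-0.4, 0.4, -1.5]
gripper_width: 0.0595
gripper_force: 0.0
```

Run:
```python
from h import *
p2,_=cams.capture("scene");crop(p2,190,185,100,100,6,"pics/s5.png")
p,_=cams.capture("top");crop(p,300,90,90,85,6,"pics/c5.png")
a=cv2.imread("pics/s5.png");b=cv2.imread("pics/c5.png")
b=cv2.resize(b,(396,374));a=cv2.resize(a,(396,396));cv2.imwrite("pics/both5.png",np.hstack([a[:374],b]))
```

```text
(no output)
```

View pics/both5.png

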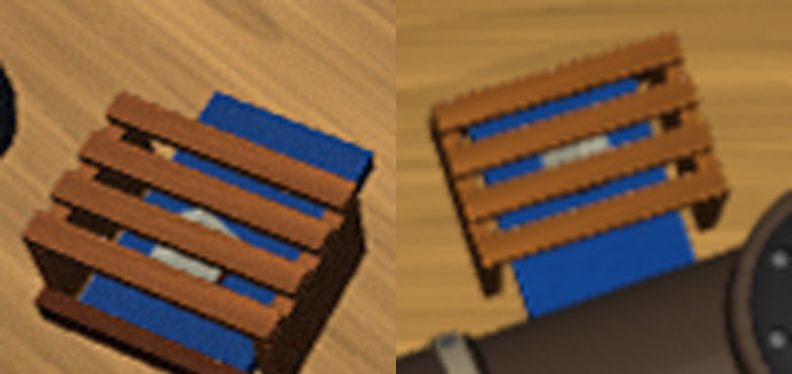

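Run:
```python
from h import *
w=torack(ray("scene",np.array([(216,92),(373,155)])/3.96+[190,185]-.4,.018));print(w)
for n,(a,b,c,e) in dict(top=(300,90,390,170),scene=(190,185,290,285)).items():
    p,d=cams.capture(n);C=cams.calibration(n);K=C["mtx"];T=C["camera_from_world"];v,u=np.mgrid[0:400,0:640]
    W=(np.stack([(u-K[0,2])/K[0,0]*d,(v-K[1,2])/K[1,1]*d,d],-1)-T[:3,3])@T[:3,:3]
    h=cv2.cvtColor(p,cv2.COLOR_BGR2HSV);white=(h[...,1]<70)&(h[...,2]>90)
    P=W[b:e,a:c].reshape(-1,3);q=white[b:e,a:c].ravel()
    Q=P[q&(P[:,2]>.03)&(P[:,2]<.068)];t=torack(Q[:,:2]);print(n,"house",len(Q),t.min(0),t.max(0),np.median(t,0),Q[:,2].max())
    bl=cv2.inRange(h,(100,150,50),(130,255,255))[b:e,a:c].ravel()>0
    B=P[bl&(P[:,2]>.008)&(P[:,2]<.026)];t=torack(B[:,:2]);print(n,"board",len(B),np.percentile(t,1,0),np.percentile(t,99,0),B[:,2].mean())
```

```text
[[-0.10578785 -0.05296867]
 [-0.10435614  0.05659462]]
top house 44 [ 0.00296    -0.02102581] [0.01471309 0.01778826] [0.0080482  0.00029539] 0.06373424101937769
top board 744 [-0.07295733 -0.05189728] [0.05153102 0.05359393] 0.01837724284724812
scene house 89 [-0.01346978 -0.02096933] [0.02520122 0.02050926] [0.01538876 0.00382764] 0.061296762366116656
scene board 913 [-0.1063663  -0.05217639] [0.04999851 0.053529  ] 0.016091722798926768
```

```bash
python3 -c "
from plant import job
print(job.close_job())"
```

```text
the job is handed in; nothing more can be done
None
```

The job is handed in (no verdict was returned): by my last measurements the board is home and square against the stop rail, the house stands about 2 mm from its proper place, and the hand is clear; I did not re-measure the jar, pot and bowl, but the hand stayed clear of them.

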